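# Open the filter box on the filling bench

## Task

Open the small filter box on the bench: press its snap tab all the way in with a fingertip, then push the released cover along its guides, off the filter and well onto the parking ledge, so that the filter opening is completely uncovered. Only press and push: do not lift or tip the cover, and do not disturb the bottles, vials and scale standing around. Finish with the robot clear of everything.

Things in the scene. Friction and masses are not known exactly. Their poses are not given: they have to be found in the camera images.
- housing: White filter box, 120 mm in x, y from -75 to +65 mm, bolted down at a new place and yaw each time. Origin: on the bench, under the centre of the closed cover. Its +y axis is the way the cover slides off; z is up. The seat is 70 mm above the bench. The snap tab stands beside the box at x = -81, y = +68 mm. A 5 mm high curb stands behind the closed cover at y = -65 to -73 mm.
- opening (a point): Centre of the filter opening at seat height, hidden under the closed cover: 66 mm (x) by 91 mm (y), paper filter inside.
- ledge (a point): On the steel parking ledge, where the cover's centre lies when it is pushed right to the end stop. The ledge carries on level with the seat in the housing's +y. Guides 7 mm high (x = 47.5 to 59.5 mm, either side) run beside seat and ledge; the end stop is 10 mm high.
- lid: Dark grey sliding cover, a plate 92 mm (x) by 120 mm (y, sliding way) by 8 mm, about 0.16 kg, loose in its guides. Origin: centre of its underside; axes as the housing's; closed, it lies at the housing's (0, 0, 70 mm). The tab's catch blocks it until pressed in. Then it slides freely (under 2 N); the opening is wholly uncovered after 106 mm, the end stop comes at 142 mm.
- lid_lip (a point): Middle of the outer (-y) face of the upturned lip at the cover's trailing (-y) end; push here towards the housing's +y. The lip is 70 mm wide (x), 7 mm thick (y) and stands 21 mm above the plate; this point is 12 mm above the plate's top, 90 mm above the bench. Behind it, nothing rises higher than 75 mm above the bench.
- tab_top (a point): Centre of the top face of the black snap tab, a 30 x 32 mm pad 90 mm above the bench when out, 79 mm when fully in; press straight down. A 12 mm wide arm from it ends in the catch that stands in front of the cover's +y edge when the tab is out. The guide beside it tops out at 77 mm above the bench.
- tab (a joint): How far the snap tab is pressed in: 0 = out, 0.011 m = fully in (hard stop). It resists with about 4 N all the way and stays where it is left; the catch is below the cover's plate from 0.009 m on.
- squeeze_bottle: White plastic bottle, 50 mm across, 110 mm tall, loose. Origin: centre of its foot. Leave where it stands.
- vial_a: Amber vial, 32 mm across, 70 mm tall, loose. Origin: centre of its foot. Leave where it stands.
- vial_b: A second amber vial, the same. Leave where it stands.
- scale: Flat black pocket scale, 100 x 130 x 25 mm, loose. Origin: centre of its underside. Leave where it stands.
Things that resemble listed ones, but are neither listed nor needed, are in the scene too. Leave any blue look-alike of the lid alone.

How it is judged:
By the outcome, as a careful person would: the job done as asked, in the order asked, and still so for the second after the job is handed in, with the robot touching nothing.
It also fails if it takes over 40 s, if anything falls off the work surface, if the arm or the gripper's body presses on something with over 40 N, if the wrist force passes 120 N, or if a joint passes its speed limit or range.

## Robot

A 6-joint arm with a two-finger parallel gripper is mounted at the origin on the work surface. World frame = base frame: x ahead of the robot, y to its left, z up, the work surface at z = 0. Lengths are in m, angles in degrees, forces in N, time in s.
With the tool pointing down it reaches from about 0.4 to 0.925 m from the base axis. Payload 3.4 kg.
Tool frame: the origin (TCP) lies at the very end of the fingers, on their centre line; the grasp point (between the pads) lies 19 mm behind it; z points along the fingers, y is the line along which they close (so a half turn about z gives the same grasp; the last joint's range is limited). The gripper opens to 85 mm and grips with 20 to 120 N. Pads are 22 mm wide; open, the fingers measure 114 mm over their backs; the gripper's body (76 mm by 85 mm) begins 54 mm behind the grasp point. The pads swing forward as they close: fully open they stand 13 mm farther back than shut.
Start: joints at [-4.211, 17.578, 86.31, -0, 76.112, -4.211], TCP at [0.575, -0, 0.231] pointing down, gripper open.
Joint ranges: [-179.03, 179.03], [-60, 130.46], [8.19, 133.38], [-81.62, 261.62], [5.75, 156.47], [-153.77, 153.77]. Speed limits (degrees/s): [147.25, 147.25, 180, 180, 180, 180].

## Interface

Orientations are given as [roll, pitch, yaw] about the fixed x, y, z axes, in that order (R = Rz(yaw) Ry(pitch) Rx(roll)).
In Python, from station import arm gives the robot as it stands.
- The arm moves only by the tool servo_tool, never from a script. Its argument "motion" is a list of rows, each a list of 5 numbers: the shift along the tool's x, y, z in cm, then the turn about the tool's z in degrees, then the finger opening in cm, from 0 to 8.54. In form: [[dx, dy, dz, turn, fingers], ...]. A call has 1 to 12 rows; each row is the pose to reach, as a shift and turn from the pose commanded when the call began, along the tool's axes at that moment; what a row does not reach only later rows make up. A row lasts 1/12 s, in which the tool goes at most 41.7 mm and 7.16 degrees, less where a joint would pass 70% of its speed; a pose out of reach is approached as far as the arm can. A call with a gripper value outside its range is refused whole. The fingers move at their own pace and stop on an object; "force" is the grip in N (left out, the last holds). Time passes only in rows, so rows that repeat a pose let the fingers close. It gives the time, the measured TCP pose, the force, the opening and the grip force at its end, in the units of the state.
- arm.state(): the state, without advancing time (a new reading comes with each control period).
- arm.grab_frame(name): name is "scene" or "side" or "wrist"; returns a dict with "color" (420x560x3 uint8, red, green, blue), "K" (3x3 intrinsics, pixels), "k1" (the pictures are not rectified: a ray, as slopes to the right and down, at radius r is drawn at 1 + k1 r^2 times it, then the intrinsics apply), "world_to_cam" (4x4, takes a point from world to camera coordinates); the wrist camera has in their place "tool_from_camera" (4x4, takes a point from camera to tool coordinates, whose origin is the TCP and whose axes are the flange's). Camera axes: x right, y down, z forward; pixel columns grow to the right and rows downward; lengths in m; the calibration is good to about 2 mm. A picture is of the moment at which its call begins: read the wrist's pose just before it. There is no depth.
- arm.finish_job(): hands the job in; it is judged then, once.
The state is a dict: "t": time; "joints": joint angles; "joint_velocities": joint speeds; "joint_efforts": joint torques, N m; "ee_pos": TCP position; "tool_rot": TCP orientation; "force": force on the tool from outside, world axes, zero at the start; "torque": the same for the moment, N m; "opening": finger opening in m; "gripper_force": force on a finger pad.
Only numpy, scipy, OpenCV 4.12 (cv2) and the standard library are available. Lean on these libraries where they do the work, as an engineer would, in place of code of your own. Each camera call takes 0.05 s, during which the arm holds its last target. There are 200 camera calls.

## Working session

There is one attempt and no reset: what is moved stays moved. The work goes in short steps, Python scripts to look and compute and a tool call to move; the robot and the scene stay as the last step left them, time stands still between calls to the robot, and variables do not carry over. Pictures are saved under pics/ and viewed, at most 10 in all, crops included, and the job is handed in when it is done.

Besides the shell and the picture viewer there is one more tool, called by a JSON object that holds its "method" and its "body", one argument or row to a line. servo_tool: Moves the arm, as the interface text tells. Its arguments: {"type":"object","properties":{"motion":{"type":"array","items":{"type":"array","items":{"type":"number"}}},"force":{"type":"number"}},"required":["motion"]}

```bash
ls; mkdir -p pics; cat > h.py <<'E'
import numpy as np, cv2, pickle
from station import arm
def grab(n):
    s=arm.state(); f=arm.grab_frame(n); f['s']=s; return f
def save(f,name): cv2.imwrite('pics/'+name,cv2.cvtColor(f['color'],cv2.COLOR_RGB2BGR))
E
python3 - <<'E'
from h import *
a=grab('scene');b=grab('side')
pickle.dump((a,b),open('f.pkl','wb'))
save(a,'scene.png');save(b,'side.png')
print(a['K'],a['k1'],a['world_to_cam'],b['world_to_cam'],b['K'],b['k1'])
print(a['s'])
E
```

```text
pics
[[448.63649343   0.         279.59981838]
 [  0.         448.63649343 209.8766542 ]
 [  0.           0.           1.        ]] -0.10381320870420772 [[ 0.12331887  0.99228608 -0.01268    -0.09277913]
 [ 0.8448659  -0.11168348 -0.52319061 -0.44139911]
 [-0.52057091  0.05380638 -0.85212135  1.43372954]
 [ 0.          0.          0.          1.        ]] [[ 0.89116692 -0.45337718  0.01645154 -0.53184276]
 [-0.19920171 -0.42361998 -0.88366554  0.18668814]
 [ 0.407603    0.78421633 -0.46782962  0.77916595]
 [ 0.          0.          0.          1.        ]] [[418.82438314   0.         279.99335842]
 [  0.         418.82438314 211.806079  ]
 [  0.           0.           1.        ]] -0.11866576257178535
{'t': 0.0, 'joints': array([-4.21151203e+00,  1.76224161e+01,  8.63835643e+01, -1.03794980e-03,
        7.61132101e+01, -4.21067472e+00]), 'joint_velocities': array([-0.11852045, -0.06825603,  0.03636314,  0.03116931, -0.02623199,
        0.01814704]), 'joint_efforts': array([-2.40806599e-03, -4.57556927e+01, -2.51919490e+01, -3.95127336e-04,
        1.32516641e-02, -2.41733758e-06]), 'ee_pos': array([5.74288858e-01, 1.85645664e-05, 2.30381655e-01]), 'tool_rot': array([-1.79881057e+02, -7.74706500e-03,  8.99994048e+01]), 'force': array([-0.02230149, -0.23232815, -0.8232136 ]), 'torque': array([-0.02062343, -0.02359084,  0.00071433]), 'gripper_force': 0.0, 'opening': 0.08536300854737941}
```

View pics/scene.png

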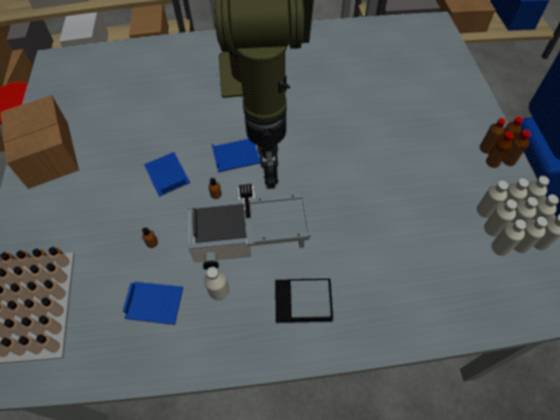

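View pics/side.png

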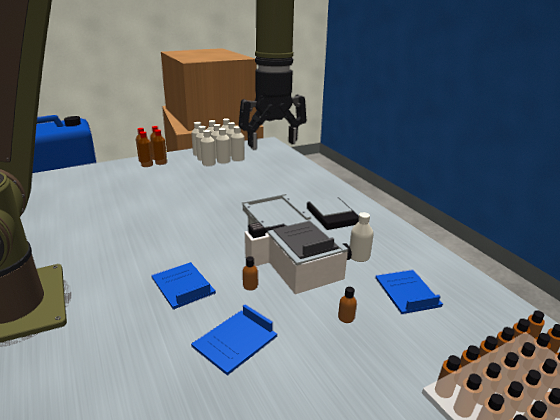

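The scene view shows the dark grey cover at (220,223), its ledge frame to the right at (278,220), and a black pad with arm at (247,192). Other candidates:
- Blue look-alikes of the cover at (167,173), (237,155) and (153,302): rejected by colour.
- A black block at (211,262) beside the bottle: a tab decoy on the +x side.

The side view shows the lip at (318,243), the near end of the cover. The housing's +y axis therefore points to scene-right. I'll check this in one close crop.

```bash
cat >> h.py <<'E'
def ray(f,uv):
    K=f['K'];k1=f['k1'];d=np.array([(uv[0]-K[0,2])/K[0,0],(uv[1]-K[1,2])/K[1,1]])
    u=cv2.undistortPoints(np.array([[uv]],float),K,np.array([k1,0,0,0]))[0,0]
    T=f['world_to_cam'];R=T[:3,:3]
    return -R.T@T[:3,3],R.T@np.array([u[0],u[1],1])
def onz(f,uv,z):
    c,d=ray(f,uv);return c+d*(z-c[2])/d[2]
def proj(f,P):
    T=f['world_to_cam'];P=np.asarray(P,float).reshape(-1,3)
    return cv2.projectPoints(P,cv2.Rodrigues(T[:3,:3])[0],T[:3,3],f['K'],np.array([f['k1'],0,0,0]))[0][:,0]
E
python3 - <<'E'
from h import *
a,b=pickle.load(open('f.pkl','rb'))
c1=cv2.resize(a['color'][165:305,170:330],None,fx=4,fy=4,interpolation=cv2.INTER_CUBIC)
cv2.imwrite('pics/crop.png',c1[...,::-1])
hs=cv2.cvtColor(a['color'],cv2.COLOR_RGB2HSV)
for p in [(220,223),(247,192),(278,220),(220,250),(211,262),(300,130)]: print(p,a['color'][p[1],p[0]])
E
```

```text
(220, 223) [49 51 51]
(247, 192) [29 28 31]
(278, 220) [105 114 118]
(220, 250) [89 86 80]
(211, 262) [18 17 20]
(300, 130) [102 111 114]
```

View pics/crop.png

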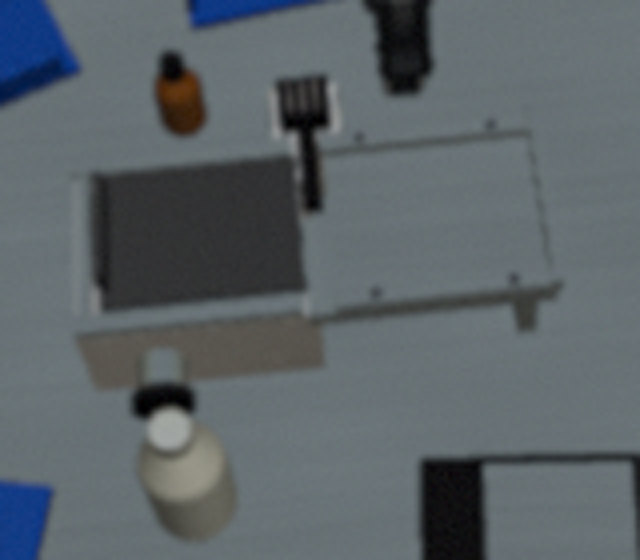

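The crop shows the real cover spanning (105,170)-(305,300) with its lip at left (100,230). The black ribbed tab is at (303,102), with its arm running to the cover's right edge at (312,200). The bottle stands below the box at (185,470). Next I'll measure the pose from the cover corners and the tab in both views.

```bash
python3 - <<'E'
from h import *
from scipy.optimize import least_squares
a,b=pickle.load(open('f.pkl','rb'))
cr=lambda x,y:((x+.5)/4-.5+170,(y+.5)/4-.5+165)
TR=onz(a,cr(297,158),.078);BR=onz(a,cr(305,291),.078);tab=onz(a,cr(303,103),.09)
TL=onz(a,cr(108,176),.078);BL=onz(a,cr(104,311),.078)
print(TL,TR,BR,BL,tab,np.linalg.norm(TR-BR),np.linalg.norm(TL-TR))
loc=np.array([[-46,60],[46,60],[-81,68]])/1e3
obs=np.array([TR,BR,tab])[:,:2]
def R(t):return np.array([[np.cos(t),-np.sin(t)],[np.sin(t),np.cos(t)]])
s=least_squares(lambda p:(loc@R(p[2]).T+p[:2]-obs).ravel(),[.6,-.1,0])
p=s.x;print(p[:2],np.degrees(p[2]),s.fun.reshape(-1,2)*1e3)
W=lambda x,y:R(p[2])@[x,y]+p[:2]
for n,q in dict(tab=(-.081,.068),lip=(0,-.06),lipend=(0,.082),closedc=(0,0),ledge=(0,.142)).items():print(n,W(*q),np.hypot(*W(*q)))
# check in side view
P=[[*W(-.081,.068),.09],[*W(-.035,-.06),.099],[*W(.035,-.06),.099],[*W(-.046,.06),.078],[*W(.046,.06),.078]]
im=cv2.resize(b['color'][170:320,200:400],None,fx=4,fy=4,interpolation=cv2.INTER_CUBIC)[...,::-1].copy()
for u in proj(b,P): cv2.circle(im,tuple(int(v) for v in ((u-[200,170])*4)),4,(0,0,255),1)
cv2.imwrite('pics/c2.png',im)
for n,u in dict(bottle=(217,275),va=(216,190),vb=(150,240)).items():print(n,onz(a,u,.06))
E
```

```text
[ 0.54416936 -0.17414397  0.078     ] [ 0.54641269 -0.06010362  0.078     ] [ 0.63737418 -0.06297699  0.078     ] [ 0.63550046 -0.17899188  0.078     ] [ 0.51526598 -0.05294022  0.09      ] 0.09100686563732101 0.1140624091949713
[ 0.59193739 -0.12193059] -1.2862984723151563 [[ 8.83190057e-01 -8.09466615e-01]
 [ 1.89851293e+00 -1.33560672e-03]
 [-2.78170297e+00  8.10802173e-01]]
tab [ 0.51248428 -0.05212942] 0.5151287360908132
lip [ 0.59059049 -0.18191547] 0.6179727893039134
lipend [ 0.59377815 -0.03995125] 0.5951206505931795
closedc [ 0.59193739 -0.12193059] 0.6043649066069028
ledge [0.59512504 0.02003363] 0.5954621405096723
bottle [ 0.71469703 -0.13622631  0.06      ]
va [ 0.48376762 -0.1267964   0.06      ]
vb [ 0.60563065 -0.29005232  0.06      ]
```

View pics/c2.png

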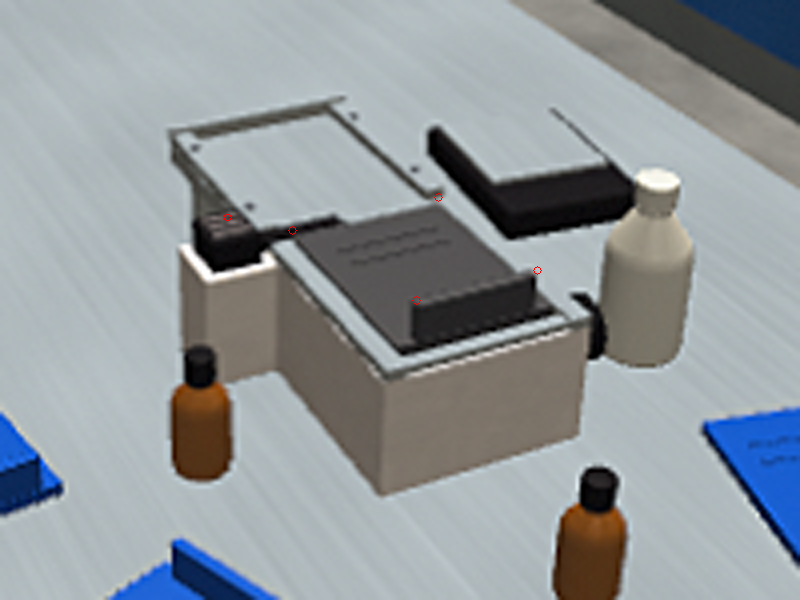

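The projections land within a few mm, so the pose is good. I'll move above the tab with the fingers shut.

{"method": "servo_tool", "body": {
  "motion": [
    [-1.5, -1.8, 1, 0, 0],
    [-3.5, -4.1, 3, 0, 0],
    [-5.2, -6.1, 5, 0, 0],
    [-5.2, -6.1, 8, 1.2, 0],
    [-5.2, -6.1, 10, 1.2, 0],
    [-5.2, -6.1, 11, 1.2, 0],
    [-5.2, -6.1, 11, 1.2, 0],
    [-5.2, -6.1, 11, 1.2, 0],
    [-5.2, -6.1, 11, 1.2, 0]
  ],
  "force": 40
}}

```text
t: 0.85
ee_pos: [0.5153, -0.0521, 0.1223]
tool_rot: [179.9, 0.0, 88.8]
force: [0.0, -0.5, -0.4]
opening: -0.0
gripper_force: 0.0
```

```bash
python3 - <<'E'
from h import *
w=grab('wrist');b=grab('side');a=grab('scene')
pickle.dump((w,b,a),open('g.pkl','wb'))
s=w['s'];print({k:s[k] for k in('t','ee_pos','tool_rot','force','opening')});print(w['tool_from_camera'])
im=np.hstack([cv2.resize(w['color'],(400,300),interpolation=cv2.INTER_AREA),cv2.resize(b['color'][190:265,220:320],(400,300),interpolation=cv2.INTER_CUBIC)])
cv2.imwrite('pics/above.png',im[...,::-1])
E
```

```text
{'t': 0.85, 'ee_pos': array([ 0.51529267, -0.05205926,  0.12228216]), 'tool_rot': array([1.79886557e+02, 1.94622405e-02, 8.88270733e+01]), 'force': array([ 0.00915263, -0.45111192, -0.43721823]), 'opening': -1.1658754597236528e-05}
[[ 1.24404898e-03 -9.44974535e-01 -3.27141529e-01  8.47049944e-02]
 [ 9.99998146e-01  6.94669502e-04  1.79616966e-03 -9.23694672e-04]
 [-1.47007934e-03 -3.27143157e-01  9.44973647e-01 -1.43802140e-01]
 [ 0.00000000e+00  0.00000000e+00  0.00000000e+00  1.00000000e+00]]
```

View pics/above.png

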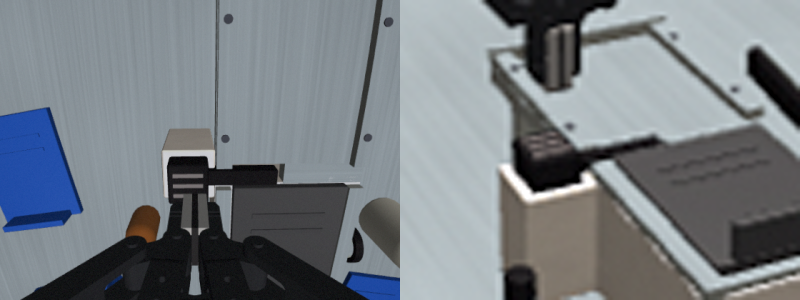

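The wrist half shows the black tab at about (188,176), just ahead of the closed fingertips at (195,200). The side half shows the fingertips above the pad. I'll compute the tab's offset from the wrist view.

```bash
python3 - <<'E'
from h import *
from scipy.spatial.transform import Rotation as Ro
w,b,a=pickle.load(open('g.pkl','rb'))
s=w['s'];M=np.eye(4);M[:3,:3]=Ro.from_euler('xyz',s['tool_rot'],degrees=True).as_matrix();M[:3,3]=s['ee_pos']
w['world_to_cam']=np.linalg.inv(M@w['tool_from_camera'])
for uv in [(168,157),(208,157),(208,196),(168,196),(188,176)]: print(uv,onz(w,np.array(uv)*1.4,.09).round(4))
# lid +y corners, guide line
for uv in [(233,184),(348,184)]: print(uv,onz(w,np.array(uv)*1.4,.078).round(4))
pl=[(.5125,-.052,.09),tuple(s['ee_pos'])]
print(proj(w,pl)/1.4)
c=w['color'][195:310,205:320];cv2.imwrite('pics/tab.png',cv2.resize(c,None,fx=5,fy=5,interpolation=cv2.INTER_CUBIC)[...,::-1])
E
```

```text
(168, 157) [ 0.4966 -0.0319  0.09  ]
(208, 157) [ 0.5245 -0.0324  0.09  ]
(208, 196) [ 0.5245 -0.0631  0.09  ]
(168, 196) [ 0.4949 -0.0625  0.09  ]
(188, 176) [ 0.5102 -0.0467  0.09  ]
(233, 184) [ 0.5445 -0.0596  0.078 ]
(348, 184) [ 0.6365 -0.0621  0.078 ]
[[191.44437807 182.68249216]
 [195.6116704  205.69487009]]
```

View pics/tab.png

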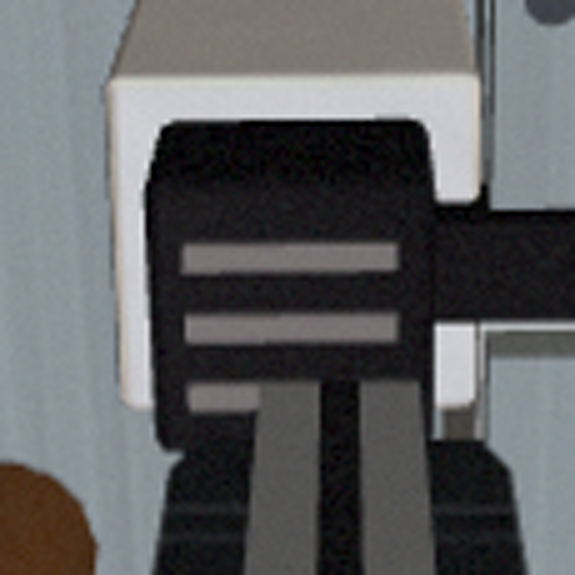

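The close-up shows the tab's top face with its middle stripe at crop (290,328), which is world about (0.511, -0.054). I'll shift slightly and press.

{"method": "servo_tool", "body": {
  "motion": [
    [-0.15, -0.4, 1, 0, 0],
    [-0.15, -0.4, 2, 0, 0],
    [-0.15, -0.4, 2.7, 0, 0],
    [-0.15, -0.4, 3.0, 0, 0],
    [-0.15, -0.4, 3.2, 0, 0],
    [-0.15, -0.4, 3.4, 0, 0],
    [-0.15, -0.4, 3.6, 0, 0],
    [-0.15, -0.4, 3.8, 0, 0],
    [-0.15, -0.4, 3.9, 0, 0],
    [-0.15, -0.4, 3.9, 0, 0]
  ]
}}

```text
t: 1.83
ee_pos: [0.51, -0.0534, 0.0822]
tool_rot: [180.0, 0.0, 88.8]
force: [-0.8, -0.4, 0.0]
opening: -0.0001
gripper_force: 0.0
```

{"method": "servo_tool", "body": {
  "motion": [
    [0, 0, 0.1, 0, 0],
    [0, 0, 0.2, 0, 0],
    [0, 0, 0.3, 0, 0],
    [0, 0, 0.3, 0, 0]
  ]
}}

```text
t: 2.17
ee_pos: [0.5101, -0.0535, 0.0792]
tool_rot: [180.0, 0.0, 88.8]
force: [-1.0, 0.5, 3.0]
opening: -0.0001
gripper_force: 1.1
```

{"method": "servo_tool", "body": {
  "motion": [
    [0, 0, 0.05, 0, 0],
    [0, 0, 0.1, 0, 0],
    [0, 0, 0.15, 0, 0],
    [0, 0, 0.15, 0, 0]
  ]
}}

```text
t: 2.5
ee_pos: [0.5102, -0.0534, 0.079]
tool_rot: [180.0, 0.0, 88.8]
force: [-3.6, 0.4, 12.9]
opening: -0.0003
gripper_force: 6.3
```

The force rose to 13 N at z = 79 mm, so the tab is at its hard stop. I'll lift, move behind the lip and check.

{"method": "servo_tool", "body": {
  "motion": [
    [0, 0, -2, 0, 0],
    [0, 0, -5, 0, 0],
    [-1, 0.6, -7, 0, 0],
    [-4, 2.2, -7, 0, 0],
    [-7.5, 4.1, -7, 0, 0],
    [-11, 6.1, -7, 0, 0],
    [-14, 7.7, -7, 0, 0],
    [-15.1, 8.3, -7, 0, 0],
    [-15.1, 8.3, -6, 0, 0],
    [-15.1, 8.3, -5, 0, 0],
    [-15.1, 8.3, -5, 0, 0],
    [-15.1, 8.3, -5, 0, 0]
  ]
}}

```text
t: 3.5
ee_pos: [0.5874, -0.2038, 0.1259]
tool_rot: [-179.7, -0.1, 88.9]
force: [-0.7, 0.0, 0.1]
opening: 0.0005
gripper_force: 0.0
```

```bash
python3 - <<'E'
from h import *
w=grab('wrist');b=grab('side');a=grab('scene')
pickle.dump((w,b,a),open('g2.pkl','wb'))
s=w['s'];print({k:s[k] for k in('t','ee_pos','tool_rot','force','opening')})
im=np.hstack([cv2.resize(w['color'],(400,300),interpolation=cv2.INTER_AREA),cv2.resize(b['color'][180:300,230:390],(400,300),interpolation=cv2.INTER_CUBIC)])
cv2.imwrite('pics/behind.png',im[...,::-1])
E
```

```text
{'t': 3.5, 'ee_pos': array([ 0.58742371, -0.20375248,  0.12592036]), 'tool_rot': array([-1.79730010e+02, -1.34265579e-01,  8.88703387e+01]), 'force': array([-0.71749532,  0.00351201,  0.09393413]), 'opening': 0.000527641296363543}
```

View pics/behind.png

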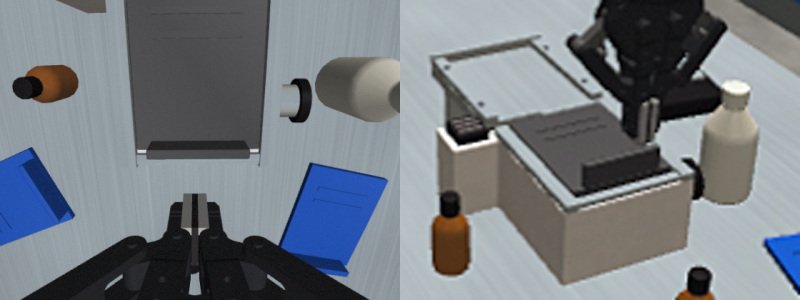

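The wrist half shows the lip at (198,150) straight ahead of the closed fingers at (195,200), well centred. The side half shows the tab down and nothing disturbed. I'll descend and make contact gently.

{"method": "servo_tool", "body": {
  "motion": [
    [0, 0.1, 1.5, 0, 0],
    [0, 0.1, 3, 0, 0],
    [0, 0.1, 3.7, 0, 0],
    [0, 0.1, 3.9, 0, 0],
    [0.4, 0.1, 3.9, 0, 0],
    [0.7, 0.1, 3.9, 0, 0],
    [1.0, 0.1, 3.9, 0, 0],
    [1.3, 0.1, 3.9, 0, 0],
    [1.6, 0.1, 3.9, 0, 0],
    [1.9, 0.1, 3.9, 0, 0],
    [2.2, 0.1, 3.9, 0, 0],
    [2.5, 0.1, 3.9, 0, 0]
  ]
}}

```text
t: 4.65
ee_pos: [0.5917, -0.1813, 0.0893]
tool_rot: [179.9, 0.0, 88.8]
force: [-0.2, -2.8, 2.3]
opening: -0.0001
gripper_force: 1.1
```

{"method": "servo_tool", "body": {
  "motion": [
    [0.4, 0, 0, 0, 0],
    [0.9, 0, 0, 0, 0],
    [1.4, 0, 0, 0, 0],
    [1.9, 0, 0, 0, 0],
    [2.4, 0, 0, 0, 0],
    [2.9, 0, 0, 0, 0],
    [3.4, 0, 0, 0, 0],
    [3.9, 0, 0, 0, 0],
    [4.4, 0, 0, 0, 0],
    [4.9, 0, 0, 0, 0],
    [5.4, 0, 0, 0, 0],
    [5.8, 0, 0, 0, 0]
  ]
}}

```text
t: 5.65
ee_pos: [0.5925, -0.1225, 0.0887]
tool_rot: [-180.0, -0.0, 88.8]
force: [-0.1, -2.5, 1.8]
opening: 0.0001
gripper_force: 1.0
```

{"method": "servo_tool", "body": {
  "motion": [
    [0.5, 0, 0, 0, 0],
    [1.0, 0, 0, 0, 0],
    [1.5, 0, 0, 0, 0],
    [2.0, 0, 0, 0, 0],
    [2.5, 0, 0, 0, 0],
    [3.0, 0, 0, 0, 0],
    [3.5, 0, 0, 0, 0],
    [4.0, 0, 0, 0, 0],
    [4.5, 0, 0, 0, 0],
    [5.0, 0, 0, 0, 0],
    [5.4, 0, 0, 0, 0],
    [5.7, 0, 0, 0, 0]
  ]
}}

```text
t: 6.65
ee_pos: [0.5936, -0.0656, 0.0888]
tool_rot: [-180.0, -0.0, 88.8]
force: [-0.4, -1.6, 0.7]
opening: 0.0
gripper_force: 0.9
```

```bash
python3 - <<'E'
from h import *
b=grab('side');a=grab('scene')
s=b['s'];print({k:s[k] for k in('t','ee_pos','force')})
im=np.hstack([cv2.resize(a['color'][160:265,175:315],(400,300),interpolation=cv2.INTER_CUBIC),cv2.resize(b['color'][180:300,230:390],(400,300),interpolation=cv2.INTER_CUBIC)])
cv2.imwrite('pics/pushed.png',im[...,::-1])
E
```

```text
{'t': 6.65, 'ee_pos': array([ 0.59362455, -0.06556654,  0.08875156]), 'force': array([-0.41944782, -1.62261193,  0.70232017])}
```

View pics/pushed.png

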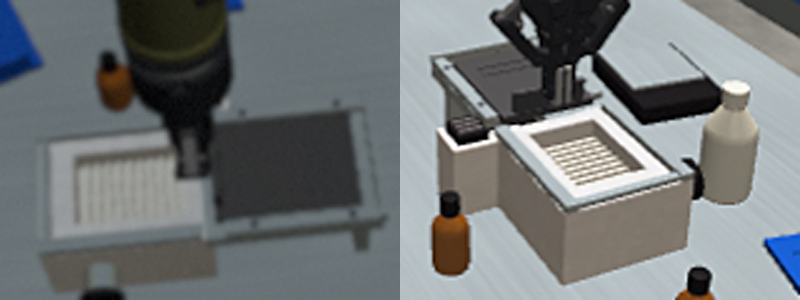

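The opening is fully uncovered and the cover lies on the ledge, its right edge at (355,160) near the stop at (380,160). I'll push about 5 mm more, then back off and lift clear.

{"method": "servo_tool", "body": {
  "motion": [
    [0.2, 0, 0, 0, 0],
    [0.4, 0, 0, 0, 0],
    [0.5, 0, 0, 0, 0],
    [0.5, 0, 0, 0, 0],
    [-0.5, 0, 0, 0, 0],
    [-2, 0, 0, 0, 0],
    [-3, 0, -1, 0, 0],
    [-3, 0, -4, 0, 0],
    [-3, 0, -8, 0, 0],
    [-3, 0, -12, 0, 0],
    [-3, 0, -15, 0, 0],
    [-3, 0, -15, 0, 0]
  ]
}}

```text
t: 7.75
ee_pos: [0.5974, -0.0988, 0.2477]
tool_rot: [179.1, 0.2, 88.7]
force: [0.8, -0.2, 0.6]
opening: -0.0
gripper_force: 0.0
```

{"method": "servo_tool", "body": {
  "motion": [
    [-3, 0, 0, 0, 0],
    [-7, 0, 0, 0, 0],
    [-11, 0, 0, 0, 0],
    [-14, 0, 0, 0, 0],
    [-15, 0, 0, 0, 0],
    [-15, 0, 0, 0, 0]
  ]
}}

```text
t: 8.25
ee_pos: [0.5892, -0.2501, 0.2387]
tool_rot: [-180.0, 0.0, 88.5]
force: [-0.0, 0.6, -0.4]
opening: -0.0001
gripper_force: 0.0
```

```bash
python3 - <<'E'
from h import *
b=grab('side');a=grab('scene')
s=b['s'];print({k:s[k] for k in('t','ee_pos','force','joint_velocities')})
im=np.hstack([cv2.resize(a['color'][150:310,130:343],(400,300),interpolation=cv2.INTER_CUBIC),cv2.resize(b['color'][180:330,220:420],(400,300),interpolation=cv2.INTER_CUBIC)])
cv2.imwrite('pics/final.png',im[...,::-1])
E
```

```text
{'t': 8.25, 'ee_pos': array([ 0.58924522, -0.25009719,  0.23867043]), 'force': array([-0.00129567,  0.63837485, -0.42434801]), 'joint_velocities': array([ 3.17573252, -0.89659075,  1.722394  ,  2.27470918,  0.75561939,
        1.68622259])}
```

View pics/final.png

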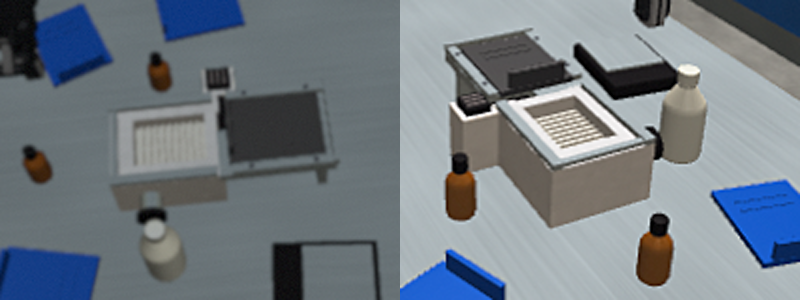

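The final picture shows the opening uncovered at (175,140) and the cover flat on the ledge at (275,125). The bottle, vials and scale are where they were, and the robot is clear.

```bash
python3 -c "
from station import arm
print(arm.finish_job())"
```

```text
the job is handed in; nothing more can be done
None
```

The job is done and handed in at about 8.3 s: the tab was pressed to its hard stop, the cover was pushed about 130 mm (estimated) onto the ledge, the opening is fully uncovered, nothing else was disturbed, and the robot is clear.

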